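# Repack the power adapters into their inserts

### The job

Three black power adapters, a small, a medium and a large one, lie among other things on the stockroom's packing bench: put each back into the cardboard packing insert whose pocket is made for its size. Lay each one flat on the floor of its pocket, right way up as it lay on the bench and lengthwise in line with the pocket, set down and not dropped. Leave the mouse, the speaker and the roll of tape where they are.

Things in the scene. Friction and masses are not known exactly. Their poses are not given: they have to be found in the camera images.
- adapter_small_center (a point): The small of three power adapters: a plain black plastic brick with a blank grey plate on top, 52 long x 34 wide x 34 high (mm), lying flat on the bench. This point is its centre, half-way up (17 mm above its underside). Own axes: x along its length (either end may lead), y across its width, z up. Loose; under 0.5 kg.
- adapter_medium_center (a point): The medium of three power adapters: a plain black plastic brick with a blank grey plate on top, 78 long x 44 wide x 36 high (mm), lying flat on the bench. This point is its centre, half-way up (18 mm above its underside). Own axes: x along its length (either end may lead), y across its width, z up. Loose; under 0.5 kg.
- adapter_large_center (a point): The large of three power adapters: a plain black plastic brick with a blank grey plate on top, 105 long x 56 wide x 36 high (mm), lying flat on the bench. This point is its centre, half-way up (18 mm above its underside). Own axes: x along its length (either end may lead), y across its width, z up. Loose; under 0.5 kg.
- insert_small: The small of three brown cardboard packing inserts, fixed to the bench: a block 96 x 78 mm and 24 mm high with one rectangular open pocket in the middle, 72 x 54 mm and 12 mm deep, grey board on its floor (12 mm above the bench); the rim round it is 12 mm wide. The small adapter belongs here, with 10 mm to spare all round. Origin: centre of the underside, on the bench. x along the pocket's length, y across, z up.
- insert_medium: The medium of three brown cardboard packing inserts, fixed to the bench: a block 122 x 88 mm and 24 mm high with one rectangular open pocket in the middle, 98 x 64 mm and 12 mm deep, grey board on its floor (12 mm above the bench); the rim round it is 12 mm wide. The medium adapter belongs here, with 10 mm to spare all round. Origin: centre of the underside, on the bench. x along the pocket's length, y across, z up.
- insert_large: The large of three brown cardboard packing inserts, fixed to the bench: a block 149 x 100 mm and 24 mm high with one rectangular open pocket in the middle, 125 x 76 mm and 12 mm deep, grey board on its floor (12 mm above the bench); the rim round it is 12 mm wide. The large adapter belongs here, with 10 mm to spare all round. Origin: centre of the underside, on the bench. x along the pocket's length, y across, z up.
- mouse: A grey computer mouse with a black wheel, 102 x 60 x 33 mm, rounded and stepped; not to be moved. Origin: centre of its underside; x along its length, z up. Loose.
- speaker: A round grey desk speaker, 72 mm across and 42 mm high; not to be moved. Origin: centre of its underside, z up. Loose.
- tape_roll: A roll of amber packing tape lying flat, 96 mm across outside, 74 mm inside, 48 mm high; not to be moved. Origin: centre of its underside, z up. Loose.
Not all that is in view belongs to the job. Leave any blue look-alike of the part that bears adapter_small_center alone.

How it is judged:
By the outcome, as a careful person would: the job done as asked, in the order asked, and still so for the second after the job is handed in, with the robot touching nothing.
It also fails if it takes over 90 s, if anything falls off the work surface, if the arm or the gripper's body presses on something with over 40 N, if the wrist force passes 120 N, or if a joint passes its speed limit or range.

### The arm

A 6-joint arm with a two-finger parallel gripper is mounted at the origin on the work surface. World frame = base frame: x ahead of the robot, y to its left, z up, the work surface at z = 0. Lengths are in m, angles in rad, forces in N, time in s.
With the tool pointing down it reaches from about 0.225 to 0.875 m from the base axis. Payload 3.4 kg.
Tool frame: the origin (TCP) lies between the finger pads; the fingertips stand 8 mm ahead of it and the grasp point (between the pads) lies 11 mm behind it; z points along the fingers, y is the line along which they close (so a half turn about z gives the same grasp; the last joint's range is limited). The gripper opens to 85 mm and grips with 20 to 120 N. Pads are 22 mm wide; open, the fingers measure 114 mm over their backs; the gripper's body (76 mm by 85 mm) begins 54 mm behind the grasp point. The pads swing forward as they close: fully open they stand 13 mm farther back than shut.
Start: joints at [-1.343, 0.276, 1.505, -0, 1.361, -0.121], TCP at [0.197, -0.54, 0.239] pointing down, gripper open.
Joint ranges: [-2.89, 2.89], [-0.75, 2.08], [0.22, 2.7], [-1.18, 4.32], [0.11, 2.71], [-2.7, 2.7]. Speed limits (rad/s): [2.57, 2.57, 3.14, 3.14, 3.14, 3.14].

### API

Orientations are given as a unit quaternion [w, x, y, z].
In Python, from rig import manip, optics, finder gives the robot as it stands.
- The arm moves only by the tool servo_tool, never from a script. Its argument "increments" is a list of rows, each a list of 7 numbers: the shift along the tool's x, y, z in cm, then the turn, a rotation vector about the tool's x, y, z in degrees, then the closure, from -1 (fully open) to 1 (shut). In form: [[x, y, z, rx, ry, rz, gripper], ...]. A call has exactly 5 rows; each row shifts and turns the commanded pose from where the row before left it, along the tool's axes as they then stand; what a row does not reach is not made up. A row lasts 1/10 s, in which the tool goes at most 50 mm and 8.59 degrees, less where a joint would pass 70% of its speed; a pose out of reach is approached as far as the arm can. A call is refused whole if a number of a shift passes 5 or a number of a turn 8.59, either way. A call with a gripper value outside its range is refused whole. The fingers move at their own pace and stop on an object; "squeeze" is the grip in N (left out, the last holds). Time passes only in rows, so rows that do not move let the fingers close, or fill a call up. It gives the time, the measured TCP pose, the force, the opening and the grip force at its end, in the units of the state.
- manip.get_state(): the state, without advancing time (a new reading comes with each control period).
- optics.get_image(name): name is "side" or "top" or "wrist"; returns the picture (420x560x3 uint8, red, green, blue); there is no depth.
- optics.get_calibration(name): a dict with "fov_y" (degrees; the focal length in pixels is half the picture's height over the tangent of half this angle, whatever the lens; pixels are square), "cx", "cy" (the principal point, pixels), "world_to_cam" (4x4, takes a point from world to camera coordinates). Camera axes: x right, y down, z forward; pixel columns grow to the right and rows downward; lengths in m; the calibration is good to about 2 mm. The wrist camera is an equidistant fisheye: a pixel r from the principal point sees the ray r / f radians off the axis. A picture is of the moment at which its call begins: read the wrist's pose just before it. get_calibration takes no time and is no camera call; for the wrist camera it gives the pose at the moment of the call.
- manip.sign_off(): hands the job in; it is judged then, once.
Trained networks look in the newest picture that a camera, given by its name, has taken for a name from the list of things; names that differ only in an ending like _2 or _b are one class to them, and where a whole thing is asked for, a point or a joint stands for the part that bears it (a point fixed in the world has none). Each returns a list of dicts, best first, with "p" (0 to 1); they miss things now and then, are a little off and sometimes report something else, mostly with a low value. They report only what shows in the picture. A call takes as long as a camera call. They do not tell look-alikes from the thing itself.
- finder.silhouettes(label, camera): "region" (420x560 bool, what is visible of it) and "box" ([centre column, centre row, width, height] in pixels, round what is visible of it).
- finder.tip_of(label, camera): "at" ([column, row] in pixels: a listed point, or the origin of a listed thing).
The state is a dict: "clock": time; "qpos": joint angles; "qd": joint speeds; "effort": joint torques, N m; "position": TCP position; "ee_rot": TCP orientation; "contact_force": force on the tool from outside, world axes, zero at the start; "moment": the same for the moment, N m; "width": finger opening in m; "gripper_force": force on a finger pad.
Only numpy, scipy, OpenCV 4.12 (cv2) and the standard library are available. Lean on these libraries where they do the work, as an engineer would, in place of code of your own. Each camera call takes 0.05 s, during which the arm holds its last target. There are 200 camera calls.

## Working session

There is one attempt and no reset: what is moved stays moved. The work goes in short steps, Python scripts to look and compute and a tool call to move; the robot and the scene stay as the last step left them, time stands still between calls to the robot, and variables do not carry over. Pictures are saved under pics/ and viewed, at most 14 in all, crops included, and the job is handed in when it is done.

Besides the shell and the picture viewer there is one more tool, called as name(argument=value, ...), one argument or row to a line, values as JSON. servo_tool: Moves the arm, as the interface text tells. Its arguments: {"type":"object","properties":{"increments":{"type":"array","items":{"type":"array","items":{"type":"number"}}},"squeeze":{"type":"number"}},"required":["increments"]}

```bash
mkdir -p pics; ls
python3 - <<'E'
from rig import manip, optics, finder
import cv2,numpy as np
s=manip.get_state();print(s['clock'],s['position'],s['ee_rot'],s['width'])
a=optics.get_image('top');b=optics.get_image('side')
cv2.imwrite('pics/top.png',a[...,::-1]);cv2.imwrite('pics/side.png',b[...,::-1])
for c in('top','side'):print(c,optics.get_calibration(c))
E
```

```text
pics
0.0 [ 0.19638373 -0.53985785  0.23843634] [-9.30866154e-04  9.84832900e-01  1.73502999e-01 -5.17154223e-05] 0.08547577518191302
top {'fov_y': 57.82901612109239, 'cx': 284.2036287918933, 'cy': 200.8591313346605, 'world_to_cam': array([[ 3.09243885e-03, -9.99995207e-01, -1.51297998e-04,
         7.94539438e-02],
       [-9.98409407e-01, -3.07901741e-03, -5.62954377e-02,
         4.92725123e-01],
       [ 5.62947020e-02,  3.25147544e-04, -9.98414143e-01,
         1.00787640e+00],
       [ 0.00000000e+00,  0.00000000e+00,  0.00000000e+00,
         1.00000000e+00]])}
side {'fov_y': 47.70893529536827, 'cx': 285.92459814033515, 'cy': 207.5516982107695, 'world_to_cam': array([[-0.96360112, -0.26632121,  0.02336447,  0.51136286],
       [-0.16749792,  0.53329518, -0.82918074,  0.0844842 ],
       [ 0.20836826, -0.80291299, -0.55849208,  1.19475302],
       [ 0.        ,  0.        ,  0.        ,  1.        ]])}
```

View pics/top.png

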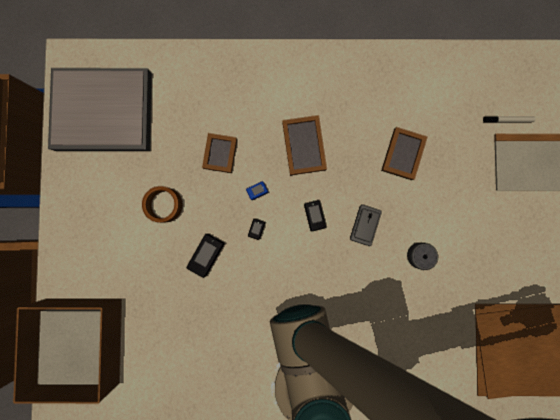

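View pics/side.png

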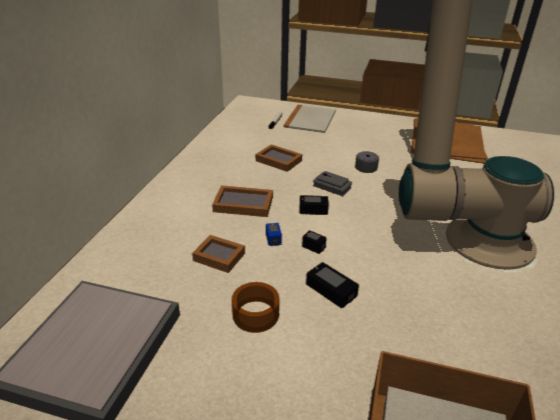

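Top view: the inserts are at (220,153) small, (304,145) large and (404,153) medium. The black adapters are at (257,229) small, (315,215) medium and (206,255) large, and the blue look-alike is at (257,190). The side view shows the same things in the same layout. Next I fit box models to the silhouettes in both views, with height left free.

```bash
cat > h.py <<'E'
from rig import manip, optics, finder
import cv2,numpy as np
from scipy.optimize import minimize
D={'adapter_small_center':(.052,.034,.034),'adapter_medium_center':(.078,.044,.036),'adapter_large_center':(.105,.056,.036),
'insert_small':(.096,.078,.024),'insert_medium':(.122,.088,.024),'insert_large':(.149,.100,.024)}
def proj(P,c,fish=False):
    P=np.atleast_2d(P)@c['world_to_cam'][:3,:3].T+c['world_to_cam'][:3,3]
    f=210/np.tan(np.radians(c['fov_y']/2))
    if fish:
        r=np.linalg.norm(P[:,:2],axis=1);k=f*np.arctan2(r,P[:,2])/np.maximum(r,1e-9)
        return P[:,:2]*k[:,None]+[c['cx'],c['cy']]
    return P[:,:2]/P[:,2:]*f+[c['cx'],c['cy']]
def corners(p,d):  # p=x,y,zbase,yaw ; edges sampled
    g=np.array([[a,b,e] for a in np.linspace(-.5,.5,7) for b in np.linspace(-.5,.5,7) for e in(0,1)])*d
    c,s=np.cos(p[3]),np.sin(p[3])
    return np.c_[g[:,0]*c-g[:,1]*s+p[0],g[:,0]*s+g[:,1]*c+p[1],g[:,2]+p[2]]
def ray_z(px,c,z,fish=False):
    f=210/np.tan(np.radians(c['fov_y']/2));v=(np.array(px,float)-[c['cx'],c['cy']])/f
    if fish:
        t=np.linalg.norm(v);v=v/max(t,1e-9);d=np.r_[v*np.sin(t),np.cos(t)]
    else:d=np.r_[v,1]
    R=c['world_to_cam'][:3,:3];o=-R.T@c['world_to_cam'][:3,3];d=R.T@d
    return o+d*(z-o[2])/d[2]
def fit(views,d,p0,freez=True):
    """views: list of (mask,calib,fish)"""
    S=4
    def cost(q):
        p=np.array([q[0],q[1],q[2] if freez else 0,q[3]]);t=0
        for m,c,f in views:
            h=cv2.convexHull(proj(corners(p,d),c,f).astype(np.float32))[:,0]
            x0,y0,x1,y1=m[1]
            im=np.zeros(((y1-y0)*S,(x1-x0)*S),np.uint8)
            cv2.fillConvexPoly(im,np.round(((h-[x0,y0]+.5)*S-.5)*16).astype(np.int32),1,shift=4)
            t+=(im!=m[0]).sum()/m[0].sum()
        return t/len(views)
    best=None
    for y in p0[3]:
        st=np.array([p0[0],p0[1],p0[2],y])
        sim=np.vstack([st]+[st+e for e in np.diag([.008,.008,.008,.15])])
        r=minimize(cost,st,method='Nelder-Mead',options=dict(initial_simplex=sim,maxiter=250,xatol=1e-4,fatol=1e-4))
        if best is None or r.fun<best.fun:best=r
    return best
def prep(m,pad=15):
    ys,xs=np.where(m);x0,y0,x1,y1=max(xs.min()-pad,0),max(ys.min()-pad,0),min(xs.max()+pad,560),min(ys.max()+pad,420)
    k=m[y0:y1,x0:x1].astype(np.float32)
    return (cv2.resize(k,None,fx=4,fy=4,interpolation=cv2.INTER_LINEAR)>.5).astype(np.uint8),(x0,y0,x1,y1)
E
python3 - <<'E'
from h import *
import pickle
C={c:optics.get_calibration(c) for c in('top','side')}
exp={'adapter_small_center':(257,229),'adapter_medium_center':(315,215),'adapter_large_center':(206,255),'insert_small':(220,153),'insert_medium':(404,153),'insert_large':(304,145)}
for c in C: optics.get_image(c)
out={}
for n,d in D.items():
    p=ray_z(exp[n],C['top'],d[2]);V=[]
    for c in C:
        u=proj(np.r_[p[:2],d[2]/2],C[c])[0]
        S=finder.silhouettes(n,c)
        print(n,c,[(np.round(s['box']).astype(int).tolist(),round(s['p'],2)) for s in S][:4])
        S=[s for s in S if np.hypot(*(np.array(s['box'][:2])-u))<12]
        if S: V.append((prep(S[0]['region']),C[c],False))
    if len(V)<1: print('none');continue
    r=fit(V,np.array(d),[p[0],p[1],0,np.arange(4)*np.pi/4])
    out[n]=r.x;print('  ->',len(V),np.round(r.x,4),np.degrees(r.x[3])%180,round(r.fun,3),np.hypot(*r.x[:2]))
pickle.dump(out,open('p.pkl','wb'))
print(manip.get_state()['clock'])
a=cv2.imread('pics/top.png')[120:285,170:350];cv2.imwrite('pics/crop.png',cv2.resize(a,None,fx=3.3,fy=3.3,interpolation=cv2.INTER_CUBIC))
E
```

```text
adapter_small_center top [([255, 190, 21, 15], 0.57), ([256, 231, 18, 23], 0.52)]
adapter_small_center side [([313, 242, 24, 18], 0.86), ([273, 233, 15, 21], 0.73)]
  -> 2 [ 4.1870e-01  1.5460e-01 -9.0000e-04  2.8078e+00] 160.87431142632525 0.113 0.44635079117101106
adapter_medium_center top [([316, 216, 22, 32], 0.73)]
adapter_medium_center side [([313, 205, 27, 22], 0.65)]
  -> 2 [ 4.5560e-01 -1.4000e-03 -5.0000e-04  3.3795e+00] 13.63003578279708 0.112 0.4555606394814519
adapter_large_center top [([205, 256, 38, 44], 0.58)]
adapter_large_center side [([331, 286, 57, 48], 0.86)]
  -> 2 [ 3.5010e-01  2.8860e-01 -5.0000e-04  2.6384e+00] 151.1669140071865 0.082 0.4537189459316421
insert_small top [([219, 152, 35, 39], 0.87), ([160, 204, 40, 38], 0.17)]
insert_small side [([218, 254, 52, 37], 0.9)]
  -> 2 [6.2360e-01 2.5580e-01 9.0000e-04 2.9791e+00] 170.69065968477338 0.038 0.6740579476533612
insert_medium top [([404, 156, 41, 53], 0.62)]
insert_medium side [([367, 163, 24, 17], 0.67), ([279, 158, 45, 21], 0.61), ([256, 308, 44, 55], 0.25)]
  -> 2 [ 0.6241 -0.2428  0.0016 -0.298 ] 162.92428269804554 0.072 0.6696955724926192
insert_large top [([306, 146, 43, 57], 0.6)]
insert_large side [([240, 201, 63, 29], 0.68), ([218, 256, 53, 37], 0.53)]
  -> 2 [0.6457 0.0273 0.001  0.1507] 8.634624662832238 0.037 0.6462671589381576
0.8
```

View pics/crop.png

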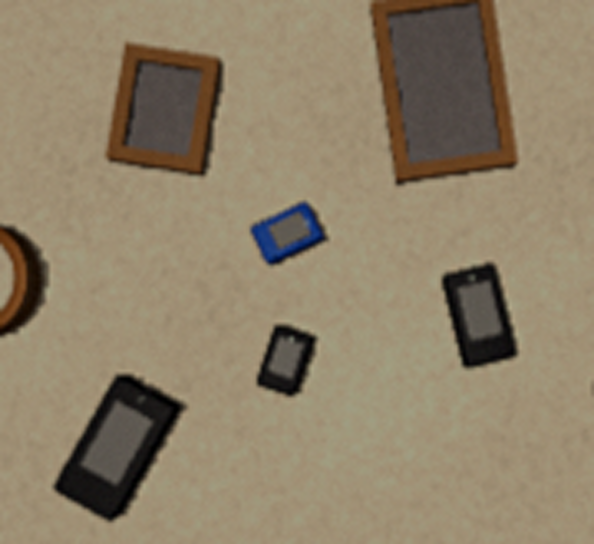

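Of the candidates, the blue brick at (257,190) is the look-alike. The plain black brick at (257,229) is the small adapter, and the crop confirms it as the smallest black one, with a grey plate. All fitted bases come out at z≈0 ±2 mm and every reach is fine. Next is a planner, then the first transit.

```bash
cat > plan.py <<'E'
import sys,numpy as np
from rig import manip
from scipy.spatial.transform import Rotation as R
def plan(x,y,z,psi,n,g):
    s=manip.get_state();p=np.array(s['position']);q=s['ee_rot'];r=R.from_quat([q[1],q[2],q[3],q[0]])
    T=np.array([x,y,z]);a=np.radians(psi)
    rt=R.from_matrix(np.array([[np.cos(a),np.sin(a),0],[np.sin(a),-np.cos(a),0],[0,0,-1]]))
    p0=p.copy();rows=[]
    for i in range(1,n+1):
        d=np.round(r.as_matrix().T@(p0+(T-p0)*i/n-p)*100,1);p=p+r.as_matrix()@d/100
        w=np.round(np.degrees((r.inv()*rt).as_rotvec())/(n-i+1),1);r=r*R.from_rotvec(np.radians(w))
        rows.append([float(v)+0 for v in (*d,*w)]+[g])
    print('t %.2f'%s['clock'],np.round(s['position'],4),'F',np.round(s['contact_force'],1),'w %.4f'%s['width'])
    for i in range(0,n,5):print(rows[i:i+5])
if __name__=='__main__':
    v=list(map(float,sys.argv[1:]));plan(*v[:4],int(v[4]),v[5])
E
python3 plan.py .4187 .1546 .16 160.9 20 -1
```

```text
t 0.80 [ 0.1965 -0.5404  0.2394] F [ 0.5  0.3 -0.2] w 0.0853
[[2.2, -2.9, 0.4, 0.0, 0.0, -7.0, -1.0], [2.6, -2.6, 0.4, 0.0, 0.0, -7.0, -1.0], [2.9, -2.2, 0.4, 0.0, 0.0, -7.1, -1.0], [3.1, -1.9, 0.4, 0.0, 0.0, -7.0, -1.0], [3.3, -1.5, 0.4, 0.0, 0.0, -7.1, -1.0]]
[[3.5, -1.1, 0.4, 0.0, 0.0, -7.0, -1.0], [3.6, -0.6, 0.4, 0.0, 0.0, -7.1, -1.0], [3.6, -0.2, 0.4, 0.0, 0.0, -7.0, -1.0], [3.7, 0.2, 0.4, 0.0, 0.0, -7.1, -1.0], [3.6, 0.7, 0.4, 0.0, 0.0, -7.0, -1.0]]
[[3.4, 1.2, 0.4, 0.0, 0.0, -7.1, -1.0], [3.3, 1.5, 0.4, 0.0, 0.0, -7.0, -1.0], [3.1, 2.0, 0.4, 0.0, 0.0, -7.1, -1.0], [2.8, 2.3, 0.3, 0.0, 0.0, -7.0, -1.0], [2.6, 2.6, 0.4, 0.0, 0.0, -7.1, -1.0]]
[[2.1, 3.0, 0.4, 0.0, 0.0, -7.0, -1.0], [1.8, 3.1, 0.4, 0.0, 0.0, -7.1, -1.0], [1.4, 3.4, 0.4, 0.0, 0.0, -7.0, -1.0], [1.0, 3.5, 0.4, 0.0, 0.0, -7.1, -1.0], [0.5, 3.6, 0.4, 0.0, 0.0, -7.0, -1.0]]
```

servo_tool(
  increments=[
    [2.2,-2.9,0.4,0,0,-7.0,-1],
    [2.6,-2.6,0.4,0,0,-7.0,-1],
    [2.9,-2.2,0.4,0,0,-7.1,-1],
    [3.1,-1.9,0.4,0,0,-7.0,-1],
    [3.3,-1.5,0.4,0,0,-7.1,-1],
  ],
)

```text
clock: 1.3
position: [0.2524, -0.3656, 0.2192]
ee_rot: [0.0, 0.885, 0.465, 0.0]
contact_force: [1.1, -0.1, -0.3]
width: 0.0854
gripper_force: 0.0
```

servo_tool(
  increments=[
    [3.5,-1.1,0.4,0,0,-7.0,-1],
    [3.6,-0.6,0.4,0,0,-7.1,-1],
    [3.6,-0.2,0.4,0,0,-7.0,-1],
    [3.7,0.2,0.4,0,0,-7.1,-1],
    [3.6,0.7,0.4,0,0,-7.0,-1],
  ],
)

```text
clock: 1.8
position: [0.3075, -0.1911, 0.1994]
ee_rot: [0.001, 0.703, 0.711, 0.0]
contact_force: [0.1, 0.7, 0.6]
width: 0.0858
gripper_force: 0.0
```

servo_tool(
  increments=[
    [3.4,1.2,0.4,0,0,-7.1,-1],
    [3.3,1.5,0.4,0,0,-7.0,-1],
    [3.1,2.0,0.4,0,0,-7.1,-1],
    [2.8,2.3,0.3,0,0,-7.0,-1],
    [2.6,2.6,0.4,0,0,-7.1,-1],
  ],
)

```text
clock: 2.3
position: [0.3633, -0.0176, 0.1806]
ee_rot: [0.001, 0.454, 0.891, 0.0]
contact_force: [1.5, -0.3, 0.7]
width: 0.0852
gripper_force: 0.0
```

servo_tool(
  increments=[
    [2.1,3.0,0.4,0,0,-7.0,-1],
    [1.8,3.1,0.4,0,0,-7.1,-1],
    [1.4,3.4,0.4,0,0,-7.0,-1],
    [1.0,3.5,0.4,0,0,-7.1,-1],
    [0.5,3.6,0.4,0,0,-7.0,-1],
  ],
)

```text
clock: 2.8
position: [0.4191, 0.1558, 0.1603]
ee_rot: [0.0, 0.163, 0.987, -0.0]
contact_force: [0.4, -0.1, -0.1]
width: 0.0859
gripper_force: 0.0
```

```bash
cat > wr.py <<'E'
from h import *
import pickle,sys
P=pickle.load(open('p.pkl','rb'))
c=optics.get_calibration('wrist');a=optics.get_image('wrist')
for n in sys.argv[2:]:
    d=np.array(D[n]);u=proj(np.r_[P[n][:2],d[2]/2],c,True)[0]
    S=finder.silhouettes(n,'wrist');S=[s for s in S if np.hypot(*(np.array(s['box'][:2])-u))<40]
    if not S: print(n,'none',u);continue
    m=S[0]['region']
    r=fit([(prep(m),c,True)],d,[P[n][0],P[n][1],0,[P[n][3]]],False)
    print(n,u.round(),np.round(S[0]['box']),'old',np.round(P[n][:2],4),round(np.degrees(P[n][3])%180,1),'new',np.round(r.x[:2],4),round(np.degrees(r.x[3])%180,1),'cost',round(r.fun,3))
    for q,col in((P[n],(0,0,255)),(r.x,(0,255,0))):
        h=cv2.convexHull(proj(corners([q[0],q[1],0,q[3]],d),c,True).astype(np.float32)).astype(int);a=a.copy();cv2.polylines(a,[h],True,col[::-1])
cv2.imwrite('pics/%s.png'%sys.argv[1],a[...,::-1])
E
python3 wr.py w1 adapter_small_center insert_small adapter_medium_center adapter_large_center
```

```text
adapter_small_center [284. 197.] [284. 198.  41.  66.] old [0.4187 0.1546] 160.9 new [0.418  0.1547] 161.3 cost 0.086
insert_small [421. 327.] [438. 301.  46.  43.] old [0.6236 0.2558] 170.7 new [0.6212 0.2557] 170.7 cost 1.373
adapter_medium_center [154. 276.] [145. 266.  66.  74.] old [ 0.4556 -0.0014] 13.6 new [ 0.4541 -0.0016] 15.7 cost 0.658
adapter_large_center [405.  78.] [404.  76.  83. 136.] old [0.3501 0.2886] 151.2 new [0.348  0.2888] 148.9 cost 0.089
```

View pics/w1.png

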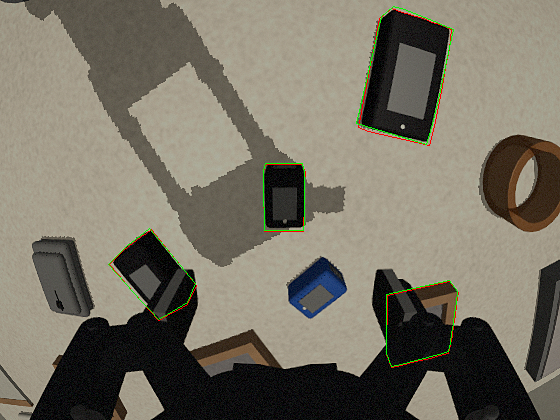

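The wrist view confirms the fits. The small adapter sits at (284,198) straight ahead and the large one at (405,78). The blue one at (317,288) is clear of the fingers. Descending to TCP z = 22 mm.

```bash
python3 plan.py .418 .1547 .022 161.2 5 -1
```

```text
t 3.05 [0.4184 0.1538 0.1602] F [0.  0.2 0.4] w 0.0855
[[0.0, 0.0, 2.8, 0.0, 0.0, -0.1, -1.0], [0.0, 0.0, 2.7, 0.0, 0.0, -0.1, -1.0], [0.0, 0.1, 2.8, 0.0, 0.0, 0.0, -1.0], [0.0, 0.0, 2.8, 0.0, 0.0, -0.1, -1.0], [0.1, 0.0, 2.7, -0.1, 0.0, 0.0, -1.0]]
```

servo_tool(
  increments=[
    [0,0,3.5,0,0,-0.1,-1],
    [0,0,3.5,0,0,-0.1,-1],
    [0,0,3.0,0,0,0,-1],
    [0,0,2.3,0,0,0,-1],
    [0,0,1.5,0,0,0,-1],
  ],
)

```text
clock: 3.55
position: [0.4176, 0.1525, 0.0211]
ee_rot: [-0.001, 0.166, 0.986, -0.001]
contact_force: [-0.2, 0.2, -0.6]
width: 0.0855
gripper_force: 0.0
```

servo_tool(
  increments=[
    [0,0,0,0,0,0,1],
    [0,0,0,0,0,0,1],
    [0,0,0,0,0,0,1],
    [0,0,0,0,0,0,1],
    [0,0,0,0,0,0,1],
  ],
  squeeze=35,
)

```text
clock: 4.05
position: [0.42, 0.1541, 0.0236]
ee_rot: [0.001, 0.164, 0.986, 0.0]
contact_force: [0.1, -0.7, 7.3]
width: 0.0331
gripper_force: 36.4
```

servo_tool(
  increments=[
    [0,0,-1,0,0,0,1],
    [0,0,-2,0,0,0,1],
    [0,0,-3,0,0,0,1],
    [0,0,-2,0,0,0,1],
    [0,0,-1,0,0,0,1],
  ],
)

```text
clock: 4.55
position: [0.4197, 0.1544, 0.1146]
ee_rot: [0.002, 0.164, 0.986, 0.001]
contact_force: [0.4, 1.2, -0.8]
width: 0.0332
gripper_force: 35.5
```

```bash
python3 plan.py .6235 .2557 .11 170.7 10 1
```

```text
t 4.55 [0.4197 0.1544 0.1146] F [ 0.4  1.2 -0.8] w 0.0332
[[-1.6, 1.6, 0.1, 0.0, 0.0, -1.0, 1.0], [-1.6, 1.6, 0.0, 0.0, 0.0, -1.0, 1.0], [-1.7, 1.6, 0.1, 0.0, 0.0, -1.0, 1.0], [-1.7, 1.5, 0.0, 0.0, 0.0, -0.9, 1.0], [-1.7, 1.5, 0.1, 0.0, 0.0, -1.0, 1.0]]
[[-1.7, 1.5, 0.0, 0.0, 0.0, -0.9, 1.0], [-1.8, 1.4, 0.1, 0.0, 0.1, -1.0, 1.0], [-1.7, 1.4, 0.0, 0.0, 0.0, -0.9, 1.0], [-1.8, 1.4, 0.1, 0.0, 0.1, -1.0, 1.0], [-1.9, 1.4, 0.0, 0.1, 0.0, -0.9, 1.0]]
```

servo_tool(
  increments=[
    [-1.6,1.6,0.1,0,0,-1,1],
    [-1.6,1.6,0,0,0,-1,1],
    [-1.7,1.6,0.1,0,0,-1,1],
    [-1.7,1.5,0,0,0,-0.9,1],
    [-1.7,1.5,0.1,0,0,-1,1],
  ],
)

```text
clock: 5.05
position: [0.5212, 0.2049, 0.109]
ee_rot: [-0.001, 0.122, 0.993, -0.0]
contact_force: [0.7, -0.1, -1.0]
width: 0.0334
gripper_force: 35.5
```

servo_tool(
  increments=[
    [-1.7,1.5,0,0,0,-0.9,1],
    [-1.8,1.4,0.1,0,0,-1,1],
    [-1.7,1.4,0,0,0,-0.9,1],
    [-1.8,1.4,0.1,0,0,-1,1],
    [-1.9,1.4,0,0,0,-0.9,1],
  ],
)

```text
clock: 5.55
position: [0.6228, 0.2556, 0.1064]
ee_rot: [-0.001, 0.081, 0.997, -0.0]
contact_force: [0.5, 0.5, -2.2]
width: 0.0332
gripper_force: 35.5
```

```bash
python3 wr.py w2 insert_small insert_large; python3 plan.py .6235 .2557 .05 170.7 5 1
```

```text
insert_small [286. 217.] [287. 207. 119. 120.] old [0.6236 0.2558] 170.7 new [0.6216 0.2564] 170.9 cost 0.643
insert_large [ 60. 272.] [ 67. 261. 133. 160.] old [0.6457 0.0273] 8.6 new [0.644  0.0267] 8.3 cost 0.042
t 5.70 [0.6234 0.2557 0.1063] F [-0.  -0.2 -0.8] w 0.0334
[[0.0, 0.0, 1.1, 0.0, 0.0, 0.0, 1.0], [0.0, 0.0, 1.2, 0.0, 0.0, 0.0, 1.0], [0.0, 0.0, 1.1, 0.0, 0.0, 0.0, 1.0], [0.0, 0.0, 1.1, 0.0, 0.0, 0.0, 1.0], [0.0, 0.0, 1.1, 0.0, -0.1, 0.0, 1.0]]
```

View pics/w2.png

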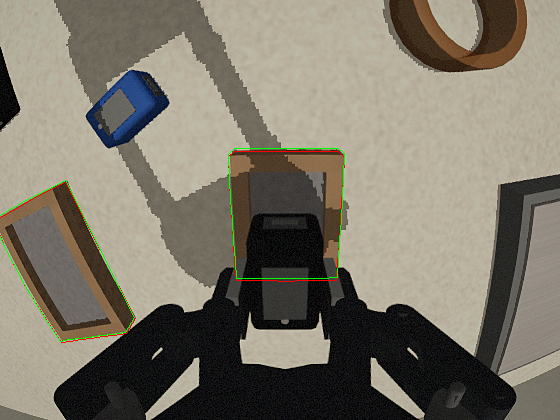

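The wrist view shows the small adapter held squarely over the small insert, with its outline at (287,214). The large insert fit agrees with the earlier one to 2 mm.

servo_tool(
  increments=[
    [0,0,2,0,0,0,1],
    [0,0,2,0,0,0,1],
    [0,0,1.5,0,0,0,1],
    [0,0,1,0,0,0,1],
    [0,0,0.4,0,0,0,1],
  ],
)

```text
clock: 6.2
position: [0.6214, 0.2548, 0.037]
ee_rot: [-0.001, 0.081, 0.997, -0.001]
contact_force: [-0.5, 0.1, -1.9]
width: 0.0334
gripper_force: 35.5
```

servo_tool(
  increments=[
    [0,0,0.1,0,0,0,1],
    [0,0,0.1,0,0,0,1],
    [0,0,0,0,0,0,1],
    [0,0,0,0,0,0,1],
    [0,0,0,0,0,0,1],
  ],
)

```text
clock: 6.7
position: [0.6232, 0.2554, 0.0368]
ee_rot: [0.0, 0.081, 0.997, 0.0]
contact_force: [0.1, -0.6, -0.5]
width: 0.0333
gripper_force: 35.5
```

servo_tool(
  increments=[
    [0,0,0.1,0,0,0,1],
    [0,0,0.1,0,0,0,1],
    [0,0,0,0,0,0,1],
    [0,0,0,0,0,0,1],
    [0,0,0,0,0,0,1],
  ],
)

```text
clock: 7.2
position: [0.6232, 0.2554, 0.0356]
ee_rot: [0.001, 0.081, 0.997, 0.0]
contact_force: [-1.8, -1.4, 5.8]
width: 0.0332
gripper_force: 36.2
```

servo_tool(
  increments=[
    [0,0,0,0,0,0,0.2],
    [0,0,0,0,0,0,-0.2],
    [0,0,0,0,0,0,-0.6],
    [0,0,0,0,0,0,-1],
    [0,0,0,0,0,0,-1],
  ],
)

```text
clock: 7.7
position: [0.623, 0.2553, 0.0341]
ee_rot: [-0.0, 0.081, 0.997, -0.0]
contact_force: [0.6, 0.3, -0.0]
width: 0.0848
gripper_force: 0.0
```

servo_tool(
  increments=[
    [0,0,-1,0,0,0,-1],
    [0,0,-2,0,0,0,-1],
    [0,0,-3,0,0,0,-1],
    [0,0,-3,0,0,0,-1],
    [0,0,-2,0,0,0,-1],
  ],
)

```text
clock: 8.2
position: [0.624, 0.2557, 0.1476]
ee_rot: [0.002, 0.081, 0.997, 0.001]
contact_force: [-0.5, -0.0, -0.9]
width: 0.0856
gripper_force: 0.0
```

```bash
python3 wr.py w3 insert_small; python3 plan.py .455 -.0015 .15 194 10 -1
```

```text
insert_small none [285.39284854 198.83476095]
t 8.30 [0.6253 0.2561 0.1489] F [ 1.2 -0.4  0.2] w 0.0854
[[1.3, -2.8, 0.0, 0.0, 0.0, -2.3, -1.0], [1.3, -2.8, -0.1, 0.0, 0.1, -2.3, -1.0], [1.5, -2.7, 0.0, 0.0, 0.0, -2.3, -1.0], [1.6, -2.6, 0.0, 0.0, 0.1, -2.3, -1.0], [1.7, -2.6, 0.0, 0.0, 0.0, -2.4, -1.0]]
[[1.8, -2.5, -0.1, 0.0, 0.1, -2.3, -1.0], [1.9, -2.4, 0.0, 0.0, 0.0, -2.4, -1.0], [2.0, -2.4, 0.0, 0.0, 0.1, -2.3, -1.0], [2.1, -2.3, 0.0, 0.1, 0.0, -2.4, -1.0], [2.2, -2.1, 0.0, 0.0, 0.1, -2.3, -1.0]]
```

View pics/w3.png

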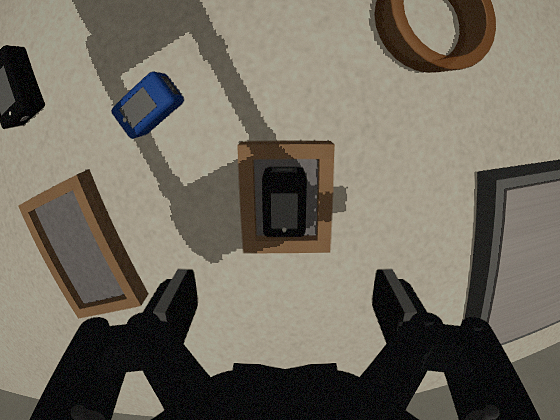

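The small adapter lies flat in its pocket at (284,202), centred and aligned. Now the medium one.

servo_tool(
  increments=[
    [1.3,-2.8,0,0,0,-2.3,-1],
    [1.3,-2.8,0,0,0,-2.3,-1],
    [1.5,-2.7,0,0,0,-2.3,-1],
    [1.6,-2.6,0,0,0,-2.3,-1],
    [1.7,-2.6,0,0,0,-2.4,-1],
  ],
)

```text
clock: 8.8
position: [0.5365, 0.1257, 0.1433]
ee_rot: [-0.001, -0.021, 1.0, -0.0]
contact_force: [-0.4, -0.0, -0.6]
width: 0.0854
gripper_force: 0.0
```

servo_tool(
  increments=[
    [1.8,-2.5,0,0,0,-2.3,-1],
    [1.9,-2.4,0,0,0,-2.4,-1],
    [2,-2.4,0,0,0,-2.3,-1],
    [2.1,-2.3,0,0,0,-2.4,-1],
    [2.2,-2.1,0,0,0,-2.3,-1],
  ],
)

```text
clock: 9.3
position: [0.4512, -0.0027, 0.1435]
ee_rot: [-0.001, -0.123, 0.992, 0.0]
contact_force: [-0.8, -0.5, 0.6]
width: 0.0849
gripper_force: 0.0
```

```bash
python3 wr.py w4 adapter_medium_center; python3 plan.py .455 -.0015 .023 194 5 -1
```

```text
adapter_medium_center [285. 209.] [286. 206.  57.  97.] old [ 0.4556 -0.0014] 13.6 new [ 0.4548 -0.0008] 14.4 cost 0.079
t 9.40 [ 0.4495 -0.0036  0.1434] F [-0.2  0.9  0.3] w 0.0855
[[-0.1, 0.0, 2.4, 0.0, 0.0, 0.0, -1.0], [-0.2, 0.0, 2.4, 0.0, -0.1, 0.0, -1.0], [-0.1, 0.0, 2.4, 0.0, 0.0, -0.1, -1.0], [-0.1, 0.1, 2.4, 0.0, -0.1, 0.0, -1.0], [-0.1, 0.0, 2.4, 0.0, 0.0, -0.1, -1.0]]
```

View pics/w4.png

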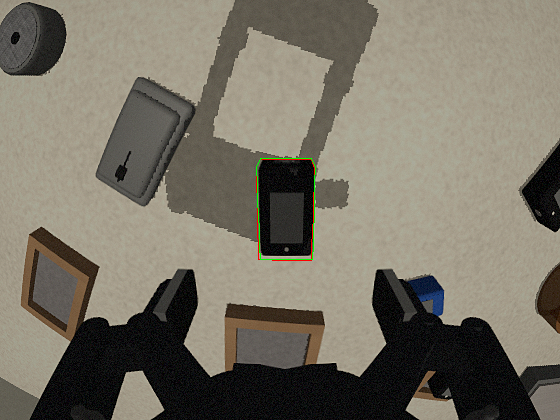

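The medium adapter is at (286,208) between the fingers, and the mouse at (145,140) is clear. Descending.

servo_tool(
  increments=[
    [-0.2,0,3,0,0,0,-1],
    [-0.1,0,3,0,0,0,-1],
    [-0.1,0,2.6,0,0,-0.1,-1],
    [-0.1,0,2,0,0,0,-1],
    [0,0,1.4,0,0,-0.1,-1],
  ],
)

```text
clock: 9.9
position: [0.457, 0.0001, 0.0224]
ee_rot: [-0.001, -0.123, 0.992, 0.0]
contact_force: [0.7, 0.4, 0.7]
width: 0.0854
gripper_force: 0.0
```

servo_tool(
  increments=[
    [0,0,0,0,0,0,1],
    [0,0,0,0,0,0,1],
    [0,0,0,0,0,0,1],
    [0,0,0,0,0,0,1],
    [0,0,0,0,0,0,1],
  ],
)

```text
clock: 10.4
position: [0.4584, -0.0006, 0.0251]
ee_rot: [0.001, -0.123, 0.992, -0.0]
contact_force: [0.5, 0.4, 2.3]
width: 0.0435
gripper_force: 37.7
```

servo_tool(
  increments=[
    [0,0,-1,0,0,0,1],
    [0,0,-2,0,0,0,1],
    [0,0,-3,0,0,0,1],
    [0,0,-2,0,0,0,1],
    [0,0,-1,0,0,0,1],
  ],
)

```text
clock: 10.9
position: [0.4584, -0.0008, 0.1166]
ee_rot: [0.002, -0.123, 0.992, -0.001]
contact_force: [0.9, -0.3, -2.1]
width: 0.0434
gripper_force: 37.3
```

```bash
python3 plan.py .6235 -.2426 .11 162.9 10 1
```

```text
t 10.90 [ 0.4584 -0.0008  0.1166] F [ 0.9 -0.3 -2.1] w 0.0434
[[-1.0, -2.7, 0.1, 0.0, 0.0, 3.1, 1.0], [-1.2, -2.7, 0.0, 0.0, 0.0, 3.1, 1.0], [-1.3, -2.7, 0.1, 0.0, 0.0, 3.1, 1.0], [-1.4, -2.5, 0.1, 0.0, 0.0, 3.1, 1.0], [-1.6, -2.5, 0.1, 0.0, 0.0, 3.1, 1.0]]
[[-1.7, -2.4, 0.0, 0.0, 0.0, 3.2, 1.0], [-1.8, -2.2, 0.1, 0.0, 0.1, 3.1, 1.0], [-2.0, -2.2, 0.1, 0.0, 0.0, 3.2, 1.0], [-2.1, -2.1, 0.1, 0.0, 0.1, 3.1, 1.0], [-2.1, -1.9, 0.0, 0.0, 0.0, 3.2, 1.0]]
```

servo_tool(
  increments=[
    [-1.0,-2.7,0.1,0,0,3.1,1],
    [-1.2,-2.7,0,0,0,3.1,1],
    [-1.3,-2.7,0.1,0,0,3.1,1],
    [-1.4,-2.5,0.1,0,0,3.1,1],
    [-1.6,-2.5,0,0,0,3.1,1],
  ],
)

```text
clock: 11.4
position: [0.5399, -0.1224, 0.1107]
ee_rot: [-0.001, 0.013, 1.0, 0.0]
contact_force: [0.2, -0.2, -2.5]
width: 0.0434
gripper_force: 37.2
```

servo_tool(
  increments=[
    [-1.8,-2.4,0,0,0,3.2,1],
    [-1.9,-2.2,0.1,0,0,3.1,1],
    [-2.1,-2.2,0,0,0,3.2,1],
    [-2.1,-2.1,0,0,0,3.1,1],
    [-2.1,-1.9,0,0,0,3.2,1],
  ],
)

```text
clock: 11.9
position: [0.6253, -0.243, 0.1094]
ee_rot: [-0.001, 0.15, 0.989, 0.0]
contact_force: [-0.2, -0.4, -2.4]
width: 0.0437
gripper_force: 37.2
```

```bash
python3 wr.py w5 insert_medium; python3 plan.py .6255 -.2428 .038 162.9 5 1
```

```text
insert_medium [286. 213.] [288. 194. 129. 128.] old [ 0.6241 -0.2428] 162.9 new [ 0.6222 -0.2432] 161.8 cost 1.079
t 12.00 [ 0.6272 -0.2459  0.1094] F [ 0.5  0.3 -1.5] w 0.0432
[[0.1, 0.1, 1.4, 0.0, 0.0, 0.0, 1.0], [0.0, 0.0, 1.5, 0.0, 0.0, 0.0, 1.0], [0.1, 0.1, 1.4, 0.0, 0.0, -0.1, 1.0], [0.0, 0.0, 1.4, -0.1, 0.1, 0.0, 1.0], [0.1, 0.1, 1.4, 0.0, 0.0, -0.1, 1.0]]
```

View pics/w5.png

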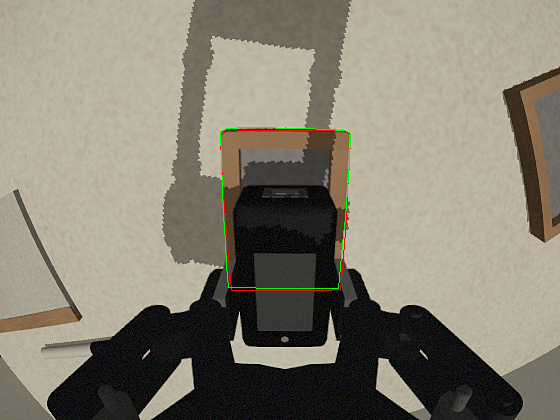

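The medium adapter is held square over the medium insert at (286,210). Lowering it.

servo_tool(
  increments=[
    [0,0,2,0,0,0,1],
    [0,0,2,0,0,0,1],
    [0,0,1.5,0,0,0,1],
    [0,0,1,0,0,0,1],
    [0,0,0.4,0,0,0,1],
  ],
)

```text
clock: 12.5
position: [0.6241, -0.2413, 0.0398]
ee_rot: [-0.002, 0.149, 0.989, 0.001]
contact_force: [-1.2, 0.1, -2.7]
width: 0.0429
gripper_force: 37.2
```

servo_tool(
  increments=[
    [0,0,0.1,0,0,0,1],
    [0,0,0.1,0,0,0,1],
    [0,0,0,0,0,0,1],
    [0,0,0,0,0,0,1],
    [0,0,0,0,0,0,1],
  ],
)

```text
clock: 13.0
position: [0.6256, -0.2423, 0.0399]
ee_rot: [0.0, 0.149, 0.989, -0.0]
contact_force: [-0.1, 0.3, -3.0]
width: 0.043
gripper_force: 37.2
```

servo_tool(
  increments=[
    [0,0,0.1,0,0,0,1],
    [0,0,0.1,0,0,0,1],
    [0,0,0,0,0,0,1],
    [0,0,0,0,0,0,1],
    [0,0,0,0,0,0,1],
  ],
)

```text
clock: 13.5
position: [0.6253, -0.2422, 0.0372]
ee_rot: [-0.0, 0.149, 0.989, -0.0]
contact_force: [0.3, -0.3, -2.3]
width: 0.0432
gripper_force: 37.2
```

servo_tool(
  increments=[
    [0,0,0.1,0,0,0,1],
    [0,0,0,0,0,0,1],
    [0,0,0,0,0,0,1],
    [0,0,0,0,0,0,1],
    [0,0,0,0,0,0,1],
  ],
)

```text
clock: 14.0
position: [0.6254, -0.2422, 0.0372]
ee_rot: [0.0, 0.149, 0.989, -0.0]
contact_force: [-2.2, 1.1, 5.9]
width: 0.0433
gripper_force: 38.1
```

Contact came at the expected height, so I release, lift and plan the large one.

servo_tool(
  increments=[
    [0,0,0,0,0,0,0.2],
    [0,0,0,0,0,0,-0.2],
    [0,0,0,0,0,0,-0.6],
    [0,0,0,0,0,0,-1],
    [0,0,0,0,0,0,-1],
  ],
)

```text
clock: 14.5
position: [0.6255, -0.2422, 0.036]
ee_rot: [-0.0, 0.149, 0.989, -0.0]
contact_force: [0.3, -0.2, -0.0]
width: 0.0856
gripper_force: 0.0
```

servo_tool(
  increments=[
    [0,0,-1,0,0,0,-1],
    [0,0,-2,0,0,0,-1],
    [0,0,-3,0,0,0,-1],
    [0,0,-3,0,0,0,-1],
    [0,0,-2,0,0,0,-1],
  ],
)

```text
clock: 15.0
position: [0.6264, -0.2426, 0.1496]
ee_rot: [0.002, 0.149, 0.989, -0.001]
contact_force: [0.1, -0.6, 0.5]
width: 0.0853
gripper_force: 0.0
```

```bash
python3 wr.py w6 ; python3 plan.py .348 .2888 .15 149.5 20 -1
```

```text
t 15.05 [ 0.6279 -0.2434  0.1528] F [ 1.1 -0.4  2.2] w 0.0855
[[2.1, 2.1, 0.0, 0.0, 0.0, 0.7, -1.0], [2.2, 2.1, 0.0, 0.0, 0.0, 0.7, -1.0], [2.1, 2.1, 0.0, 0.0, 0.0, 0.7, -1.0], [2.2, 2.1, 0.0, 0.0, 0.0, 0.7, -1.0], [2.3, 2.0, 0.0, 0.0, 0.0, 0.7, -1.0]]
[[2.2, 2.0, -0.1, 0.0, 0.0, 0.7, -1.0], [2.3, 2.0, 0.0, 0.0, 0.0, 0.7, -1.0], [2.3, 1.9, 0.0, 0.0, 0.0, 0.7, -1.0], [2.3, 1.9, 0.0, 0.0, 0.0, 0.6, -1.0], [2.3, 1.9, 0.0, 0.0, 0.0, 0.7, -1.0]]
[[2.4, 1.9, 0.0, 0.0, 0.1, 0.6, -1.0], [2.4, 1.8, 0.0, 0.0, 0.0, 0.7, -1.0], [2.4, 1.8, 0.0, 0.0, 0.1, 0.6, -1.0], [2.4, 1.8, 0.0, 0.0, 0.0, 0.7, -1.0], [2.4, 1.7, 0.0, 0.0, 0.1, 0.6, -1.0]]
[[2.5, 1.8, 0.0, 0.0, 0.0, 0.7, -1.0], [2.5, 1.7, 0.0, 0.0, 0.1, 0.6, -1.0], [2.5, 1.6, 0.0, 0.0, 0.0, 0.7, -1.0], [2.5, 1.7, 0.0, 0.0, 0.1, 0.6, -1.0], [2.5, 1.6, 0.0, 0.0, 0.0, 0.7, -1.0]]
```

View pics/w6.png

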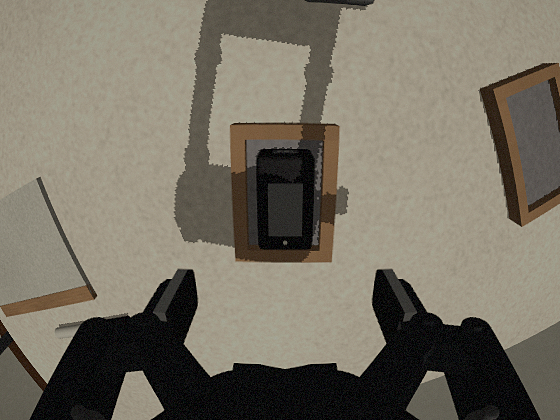

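The medium adapter lies in its pocket at (286,198), aligned. On to the large one.

servo_tool(
  increments=[
    [2.1,2.1,0,0,0,0.7,-1],
    [2.2,2.1,0,0,0,0.7,-1],
    [2.1,2.1,0,0,0,0.7,-1],
    [2.2,2.1,0,0,0,0.7,-1],
    [2.3,2.0,0,0,0,0.7,-1],
  ],
)

```text
clock: 15.55
position: [0.5544, -0.1079, 0.1464]
ee_rot: [0.0, 0.179, 0.984, 0.0]
contact_force: [1.2, -0.2, 0.3]
width: 0.0854
gripper_force: 0.0
```

servo_tool(
  increments=[
    [2.2,2.0,0,0,0,0.7,-1],
    [2.3,2.0,0,0,0,0.7,-1],
    [2.3,1.9,0,0,0,0.7,-1],
    [2.3,1.9,0,0,0,0.6,-1],
    [2.3,1.9,0,0,0,0.7,-1],
  ],
)

```text
clock: 16.05
position: [0.4849, 0.0248, 0.1464]
ee_rot: [0.0, 0.208, 0.978, 0.0]
contact_force: [-0.2, -0.3, 0.3]
width: 0.0855
gripper_force: 0.0
```

servo_tool(
  increments=[
    [2.4,1.9,0,0,0,0.6,-1],
    [2.4,1.8,0,0,0,0.7,-1],
    [2.4,1.8,0,0,0,0.6,-1],
    [2.4,1.8,0,0,0,0.7,-1],
    [2.4,1.7,0,0,0,0.6,-1],
  ],
)

```text
clock: 16.55
position: [0.4149, 0.1574, 0.1465]
ee_rot: [0.0, 0.236, 0.972, 0.0]
contact_force: [0.3, 0.2, 0.4]
width: 0.0856
gripper_force: 0.0
```

servo_tool(
  increments=[
    [2.5,1.8,0,0,0,0.7,-1],
    [2.5,1.7,0,0,0,0.6,-1],
    [2.5,1.6,0,0,0,0.7,-1],
    [2.5,1.7,0,0,0,0.6,-1],
    [2.5,1.6,0,0,0,0.7,-1],
  ],
)

```text
clock: 17.05
position: [0.3452, 0.291, 0.1465]
ee_rot: [0.0, 0.263, 0.965, 0.0]
contact_force: [0.2, 1.5, -0.4]
width: 0.0856
gripper_force: 0.0
```

```bash
python3 wr.py w7 adapter_large_center; python3 plan.py .348 .2888 .023 149.5 5 -1
```

```text
adapter_large_center [286. 208.] [286. 204.  72. 131.] old [0.3501 0.2886] 151.2 new [0.3473 0.2902] 150.6 cost 0.038
t 17.15 [0.3444 0.2922 0.1464] F [-0.2 -0.4 -0.1] w 0.0854
[[-0.1, 0.0, 2.5, 0.0, 0.0, 0.0, -1.0], [-0.1, -0.1, 2.4, 0.0, 0.0, 0.0, -1.0], [-0.1, 0.0, 2.5, 0.0, 0.0, 0.1, -1.0], [-0.1, 0.0, 2.5, 0.0, 0.0, 0.0, -1.0], [-0.1, 0.0, 2.4, 0.1, -0.1, 0.1, -1.0]]
```

View pics/w7.png

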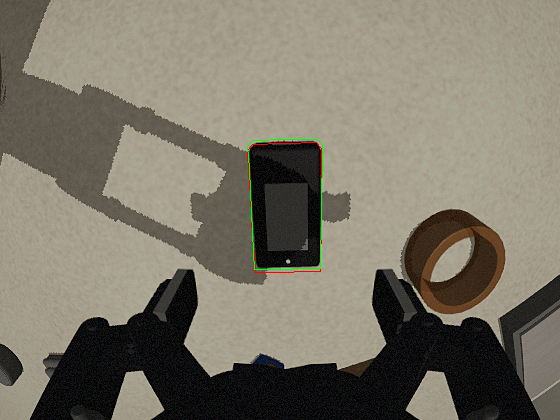

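The large adapter is at (286,205) between the fingers, and the tape at (455,260) is clear. Grasping.

servo_tool(
  increments=[
    [-0.1,0,3,0,0,-0.5,-1],
    [-0.1,0,3,0,0,-0.5,-1],
    [-0.1,0,2.7,0,0,0,-1],
    [0,0,2.1,0,0,0,-1],
    [0,0,1.5,0,0,0,-1],
  ],
)

```text
clock: 17.65
position: [0.3482, 0.2874, 0.022]
ee_rot: [-0.0, 0.255, 0.967, -0.001]
contact_force: [-0.3, 0.3, 0.3]
width: 0.0855
gripper_force: 0.0
```

servo_tool(
  increments=[
    [0,0,0,0,0,0,1],
    [0,0,0,0,0,0,1],
    [0,0,0,0,0,0,1],
    [0,0,0,0,0,0,1],
    [0,0,0,0,0,0,1],
  ],
  squeeze=45,
)

```text
clock: 18.15
position: [0.3493, 0.2886, 0.0242]
ee_rot: [0.001, 0.255, 0.967, 0.001]
contact_force: [0.6, 0.0, 3.9]
width: 0.0554
gripper_force: 49.4
```

servo_tool(
  increments=[
    [0,0,-1,0,0,0,1],
    [0,0,-2,0,0,0,1],
    [0,0,-3,0,0,0,1],
    [0,0,-2,0,0,0,1],
    [0,0,-1,0,0,0,1],
  ],
)

```text
clock: 18.65
position: [0.349, 0.2889, 0.1155]
ee_rot: [0.001, 0.255, 0.967, 0.001]
contact_force: [1.1, 0.3, -2.3]
width: 0.055
gripper_force: 48.8
```

```bash
python3 plan.py .645 .027 .11 188.5 15 1
```

```text
t 18.65 [0.349  0.2889 0.1155] F [ 1.1  0.3 -2.3] w 0.0550
[[-2.6, -0.5, 0.0, 0.0, 0.0, -2.5, 1.0], [-2.5, -0.7, 0.1, 0.0, 0.0, -2.5, 1.0], [-2.5, -0.8, 0.0, 0.0, 0.0, -2.5, 1.0], [-2.5, -0.9, 0.1, 0.0, 0.0, -2.5, 1.0], [-2.5, -0.9, 0.0, 0.0, 0.0, -2.5, 1.0]]
[[-2.4, -1.1, 0.0, 0.0, 0.0, -2.6, 1.0], [-2.3, -1.2, 0.1, 0.0, 0.0, -2.5, 1.0], [-2.3, -1.3, 0.0, 0.0, 0.0, -2.6, 1.0], [-2.2, -1.4, 0.1, 0.0, 0.0, -2.5, 1.0], [-2.2, -1.5, 0.0, 0.0, 0.0, -2.6, 1.0]]
[[-2.1, -1.6, 0.0, 0.0, 0.0, -2.5, 1.0], [-2.0, -1.7, 0.1, 0.0, 0.0, -2.6, 1.0], [-2.0, -1.8, 0.0, 0.0, 0.1, -2.5, 1.0], [-1.8, -1.9, 0.0, 0.0, 0.0, -2.6, 1.0], [-1.8, -1.9, 0.1, 0.1, 0.1, -2.5, 1.0]]
```

servo_tool(
  increments=[
    [-2.6,-0.5,0,0,0,-2.5,1],
    [-2.5,-0.7,0.1,0,0,-2.5,1],
    [-2.5,-0.8,0,0,0,-2.5,1],
    [-2.5,-0.9,0,0,0,-2.5,1],
    [-2.5,-0.9,0,0,0,-2.5,1],
  ],
)

```text
clock: 19.15
position: [0.4472, 0.2005, 0.1118]
ee_rot: [-0.001, 0.147, 0.989, -0.0]
contact_force: [0.4, 1.3, -2.4]
width: 0.0545
gripper_force: 48.7
```

servo_tool(
  increments=[
    [-2.4,-1.1,0,0,0,-2.6,1],
    [-2.3,-1.2,0.1,0,0,-2.5,1],
    [-2.3,-1.3,0,0,0,-2.6,1],
    [-2.2,-1.4,0.1,0,0,-2.5,1],
    [-2.2,-1.5,0,0,0,-2.6,1],
  ],
)

```text
clock: 19.65
position: [0.5455, 0.1134, 0.1095]
ee_rot: [-0.001, 0.036, 0.999, -0.0]
contact_force: [0.8, 0.7, -2.3]
width: 0.0554
gripper_force: 48.7
```

servo_tool(
  increments=[
    [-2.1,-1.6,0,0,0,-2.5,1],
    [-2.0,-1.7,0.1,0,0,-2.6,1],
    [-2.0,-1.8,0,0,0,-2.5,1],
    [-1.9,-1.9,0,0,0,-2.6,1],
    [-1.9,-1.9,0,0,0,-2.5,1],
  ],
)

```text
clock: 20.15
position: [0.6461, 0.0259, 0.1084]
ee_rot: [-0.001, -0.075, 0.997, 0.0]
contact_force: [-0.2, -0.2, -2.1]
width: 0.0553
gripper_force: 48.7
```

```bash
python3 wr.py w8 insert_large; python3 plan.py .647 .027 .038 188.5 5 1
```

```text
insert_large [287. 216.] [288. 185. 146. 152.] old [0.6457 0.0273] 8.6 new [0.6439 0.0281] 8.8 cost 1.732
t 20.25 [0.649  0.0241 0.1085] F [-0.5  0.1 -2.6] w 0.0548
[[0.0, 0.1, 1.4, 0.0, 0.0, 0.0, 1.0], [0.1, 0.0, 1.4, 0.0, 0.0, 0.0, 1.0], [0.0, 0.1, 1.4, 0.0, 0.0, 0.0, 1.0], [0.0, 0.1, 1.4, -0.1, 0.0, -0.1, 1.0], [0.1, 0.0, 1.4, 0.0, 0.1, 0.0, 1.0]]
```

View pics/w8.png

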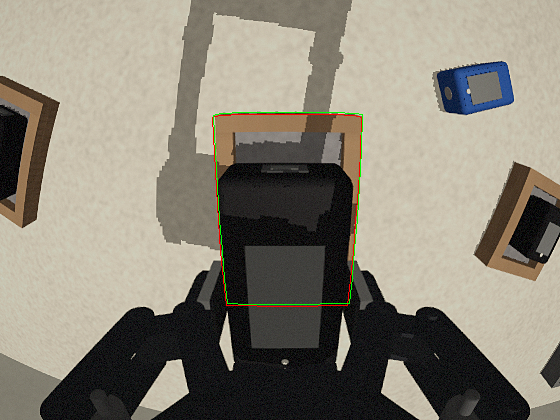

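The large adapter is held square over the large insert at (287,210). I nudge it 2 mm in +y and lower it.

servo_tool(
  increments=[
    [0,0.1,2,0,0,0,1],
    [0,0.1,2,0,0,0,1],
    [0,0,1.5,0,0,0,1],
    [0,0,1,0,0,0,1],
    [0,0,0.4,0,0,0,1],
  ],
)

```text
clock: 20.75
position: [0.6446, 0.0291, 0.0388]
ee_rot: [-0.002, -0.074, 0.997, 0.0]
contact_force: [0.5, -0.1, -1.9]
width: 0.0552
gripper_force: 48.7
```

servo_tool(
  increments=[
    [0,0,0.1,0,0,0,1],
    [0,0,0.1,0,0,0,1],
    [0,0,0,0,0,0,1],
    [0,0,0,0,0,0,1],
    [0,0,0,0,0,0,1],
  ],
)

```text
clock: 21.25
position: [0.6464, 0.0286, 0.0388]
ee_rot: [0.0, -0.074, 0.997, -0.0]
contact_force: [0.6, -0.4, -2.6]
width: 0.0547
gripper_force: 48.7
```

servo_tool(
  increments=[
    [0,0,0.1,0,0,0,1],
    [0,0,0.1,0,0,0,1],
    [0,0,0,0,0,0,1],
    [0,0,0,0,0,0,1],
    [0,0,0,0,0,0,1],
  ],
)

```text
clock: 21.75
position: [0.6461, 0.0286, 0.0363]
ee_rot: [0.0, -0.074, 0.997, -0.0]
contact_force: [1.1, -1.0, -2.2]
width: 0.055
gripper_force: 48.8
```

servo_tool(
  increments=[
    [0,0,0.1,0,0,0,1],
    [0,0,0,0,0,0,1],
    [0,0,0,0,0,0,1],
    [0,0,0,0,0,0,1],
    [0,0,0,0,0,0,1],
  ],
)

```text
clock: 22.25
position: [0.6461, 0.0286, 0.0362]
ee_rot: [0.0, -0.074, 0.997, -0.0]
contact_force: [-2.7, -1.1, 6.2]
width: 0.0548
gripper_force: 49.7
```

Contact, so I release and lift.

servo_tool(
  increments=[
    [0,0,0,0,0,0,0.2],
    [0,0,0,0,0,0,-0.2],
    [0,0,0,0,0,0,-0.6],
    [0,0,0,0,0,0,-1],
    [0,0,0,0,0,0,-1],
  ],
)

```text
clock: 22.75
position: [0.6462, 0.0287, 0.0351]
ee_rot: [0.0, -0.074, 0.997, -0.0]
contact_force: [0.3, 0.2, -0.3]
width: 0.0856
gripper_force: 0.0
```

servo_tool(
  increments=[
    [0,0,-1,0,0,0,-1],
    [0,0,-2,0,0,0,-1],
    [0,0,-3,0,0,0,-1],
    [0,0,-4,0,0,0,-1],
    [0,0,-4,0,0,0,-1],
  ],
)

```text
clock: 23.25
position: [0.6458, 0.0287, 0.1769]
ee_rot: [-0.0, -0.074, 0.997, -0.0]
contact_force: [0.4, -0.8, -1.1]
width: 0.0852
gripper_force: 0.0
```

```bash
python3 wr.py w9
python3 - <<'E'
from rig import *
from rig import optics
import cv2,numpy as np
b=optics.get_image('side')[120:300,170:420,::-1];w=cv2.imread('pics/w9.png')
b=cv2.resize(b,(400,288));w=cv2.resize(w,(400,300))
cv2.imwrite('pics/fin.png',np.vstack([w,b]))
E
```

```text
(no output)
```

View pics/fin.png

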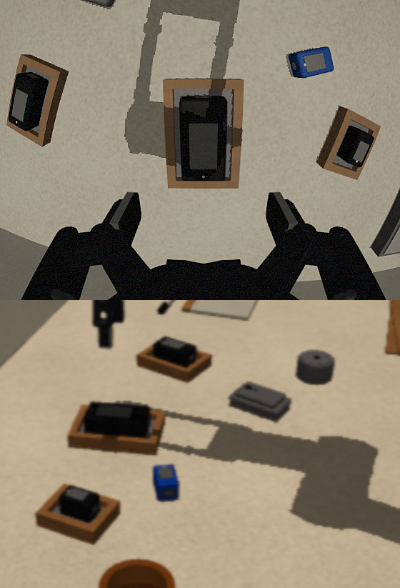

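All three adapters lie flat and aligned in their pockets: large (203,138), medium (30,100) and small (355,147) in the wrist half of the picture. The blue one, mouse, speaker and tape look undisturbed.

```bash
python3 -c "
from rig import manip
print(manip.sign_off())"
```

```text
the job is handed in; nothing more can be done
None
```

All three adapters are set down flat and aligned in their matching inserts, the mouse, speaker, tape and blue look-alike were left alone, and the job was handed in at about 23 s.

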